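# Loosen the wing nut of the orange lapping disc

### The arm

A 7-joint arm with a two-finger parallel gripper is mounted at the origin on a cart in front of the work surface, level with it; the furniture and walls round the work are solid. World frame = base frame: x ahead of the robot, y to its left, z up, the work surface at z = 0. Lengths are in m, angles in degrees, forces in N, time in s.
With the tool pointing down it reaches from about 0.4 to 0.875 m from the base axis. Payload 4.4 kg.
Tool frame: the origin (TCP) lies midway between the tips of the shut fingers; the grasp point (between the pads) lies robot.hold_point_z behind it (robot.hold_point_z is the distance from the TCP to the grasp point, in m); z points along the fingers, y is the line along which they close (so a half turn about z gives the same grasp; the last joint's range is limited). The gripper opens to 85 mm and grips with 20 to 120 N. Pads are 22 mm wide; open, the fingers measure 114 mm over their backs; the gripper's body (76 mm by 85 mm) begins 54 mm behind the grasp point. The pads swing forward as they close: fully open they stand 13 mm farther back than shut.
Start: joints at [67.506, 36.005, 2.206, 86.941, -1.547, 57.084, -1.146], TCP at [0.209, -0.616, 0.231] pointing down, gripper open.
Joint ranges: [-175.42, 175.42], [-21.48, 121.26], [-71.46, 75.88], [10.55, 141.38], [-63.04, 243.04], [13.31, 113.54], [-168.57, 168.57]. Speed limits (degrees/s): [147.25, 147.25, 180, 180, 180, 180, 180].

### API

Orientations are given as a 3x3 rotation matrix whose columns are the frame's x, y, z axes.
In Python, from station import robot, jaws, readout, eyes gives the robot as it stands. Calls block until the motion is done:
- robot.movep(position, orientation): joint-space move of the TCP to a pose.
- robot.line_to(position, vel=0.15, rotation=None, threshold=None): straight line of the TCP; rotation=None keeps the orientation; vel is the mean speed in m/s. With threshold (N) it stops when the force on the tool has changed by that much, and returns True; else False.
- robot.set_joints(angles): joint-space move.
- jaws.grip(opening): finger opening in m; the grip force is fixed at half the most; returns when the fingers have stopped.
- robot.dwell(seconds).
- robot.ik(position, orientation): joint angles nearest the present ones, or None.
- readout.sense(): the state.
- eyes.camera(name): name is "scene" or "top" or "wrist"; returns a dict with "image" (480x640x3 uint8, red, green, blue), "K" (3x3 intrinsics, pixels), "k1" (the pictures are not rectified: a ray, as slopes to the right and down, at radius r is drawn at 1 + k1 r^2 times it, then the intrinsics apply), "position" and "attitude" of the camera in the world. Camera axes: x right, y up, looking along -z (the intrinsics and any distortion apply to the point x, -y, -z); pixel columns grow to the right and rows downward; lengths in m; the calibration is good to about 2 mm. A picture is of the moment at which its call begins. There is no depth.
A pose or a line that the arm cannot do raises robot.IKError and nothing moves.
- robot.finish_job(): hands the job in; it is judged then, once.
The state is a dict: "clock": time; "joint_pos": joint angles; "qd": joint speeds; "joint_torque": joint torques, N m; "tcp_pos": TCP position; "tool_rot": TCP orientation; "ft_force": force on the tool from outside, world axes, zero at the start; "wrist_torque": the same for the moment, N m; "gripper_width": finger opening in m; "grip_force": force on a finger pad.
Only numpy, scipy, OpenCV 4.12 (cv2) and the standard library are available. Lean on these libraries where they do the work, as an engineer would, in place of code of your own. Each camera call takes 0.05 s, during which the arm holds its last target. There are 200 camera calls.

### The job

The orange disc on the twin-spindle lapping machine is due for a change: loosen the brass wing nut that holds it by about a quarter turn and let go. One of the two nuts has a left-hand thread and nothing shows which, so try which way it gives. Leave the nut on the blue disc tight.

Things in the scene. Friction and masses are not known exactly. Their poses are not given: they have to be found in the camera images.
- disc_orange: Flat lapping disc with an orange top, 116 mm in diameter, 12 mm thick, fixed on one of the two spindles of the grey machine (150 x 330 x 50 mm); origin at the centre of its underside, 50 mm above the bench, straight below the nut that holds it. The other spindle carries a like disc with a blue top.
- nut_a_grip (a point): Centre of the wings of one of two alike brass wing nuts, on the middle of a disc (which nut is on which disc varies; 170 mm apart). Wings: upright plate 50 mm long (x axis), 14 mm thick (y axis: pinch here), up to 14 mm below and above this point; turns about this vertical line. Point is 37 mm above the disc top, 99 mm above the bench; below the wings only a hub, 24 mm wide at its foot, under 20 mm from 10 mm up.
- nut_b_grip (a point): Centre of the wings of one of two alike brass wing nuts, on the middle of a disc (which nut is on which disc varies; 170 mm apart). Wings: upright plate 50 mm long (x axis), 14 mm thick (y axis: pinch here), up to 14 mm below and above this point; turns about this vertical line. Point is 37 mm above the disc top, 99 mm above the bench; below the wings only a hub, 24 mm wide at its foot, under 20 mm from 10 mm up.
- nut_a (a joint): How far nut_a is loosened, rad: 0 tight (start), growing as it loosens whichever way its thread runs, to 2.4. One nut loosens counter-clockwise seen from above, the other (left-hand thread) clockwise; nothing shows which. Towards tight it is blocked solid; the loosening way it turns against a steady 0.12 N m and stays where left.
- nut_b (a joint): How far nut_b is loosened, rad: 0 tight (start), growing as it loosens whichever way its thread runs, to 2.4. One nut loosens counter-clockwise seen from above, the other (left-hand thread) clockwise; nothing shows which. Towards tight it is blocked solid; the loosening way it turns against a steady 0.12 N m and stays where left.

How it is judged:
By the outcome, as a careful person would: the job done as asked, in the order asked, and still so for the second after the job is handed in, with the robot touching nothing.
It also fails if it takes over 34 s, if anything falls off the work surface, if the arm or the gripper's body presses on something with over 40 N, if the wrist force passes 120 N, or if a joint passes its speed limit or range.

## Working session

There is one attempt and no reset: what is moved stays moved. The work goes in short steps, each a Python script; the robot and the scene stay as the last script left them, time stands still between calls to the robot, and variables do not carry over. Pictures are saved under pics/ and viewed, at most 10 in all, crops included, and the job is handed in when it is done.

```bash
mkdir -p pics; ls; python3 - <<'E'
from station import robot, jaws, readout, eyes
import cv2, numpy as np
ims=[]
for n in ("top","scene"):
    c=eyes.camera(n); cv2.imwrite(f"pics/{n}0.png",c["image"][...,::-1]); print(n,c["K"].tolist(),c["k1"],c["position"],np.round(c["attitude"],4).tolist())
s=readout.sense(); print({k:np.round(v,3).tolist() for k,v in s.items()}, robot.hold_point_z)
E
```

```text
pics
top [[476.39306922825443, 0.0, 315.91413787554905], [0.0, 476.39306922825443, 241.2173238585487], [0.0, 0.0, 1.0]] -0.01135795879458968 [0.36260282 0.17500159 0.94167383] [[0.0252, 0.983, -0.1821], [-0.9997, 0.0244, -0.0067], [-0.0021, 0.1822, 0.9833]]
scene [[517.5747346542241, 0.0, 319.7112138689583], [0.0, 517.5747346542241, 250.44016162307946], [0.0, 0.0, 1.0]] -0.07117305941780398 [ 0.31882215 -0.30411832  0.75605923] [[0.9065, 0.3248, -0.2699], [-0.422, 0.7202, -0.5506], [0.0155, 0.613, 0.7899]]
{'clock': 0.1, 'joint_pos': [67.506, 36.053, 2.203, 86.992, -1.548, 57.084, -1.146], 'qd': [-0.128, -0.069, -0.046, -0.213, 0.038, -0.009, 0.076], 'joint_torque': [0.003, -56.453, 1.23, -19.397, 0.011, 0.005, -0.0], 'tcp_pos': [0.208, -0.615, 0.23], 'tool_rot': [[0.947, 0.321, -0.001], [0.321, -0.947, 0.002], [-0.0, -0.002, -1.0]], 'ft_force': [-0.006, 0.379, 0.176], 'wrist_torque': [-0.023, 0.022, -0.007], 'grip_force': 0.0, 'gripper_width': 0.086} 0.0187
```

View pics/top0.png

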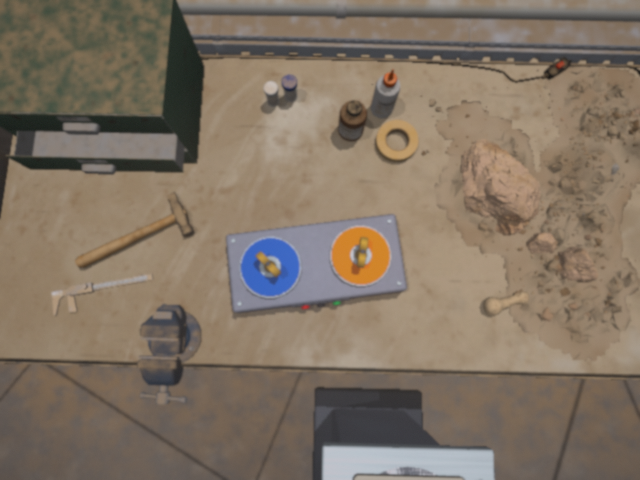

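View pics/scene0.png

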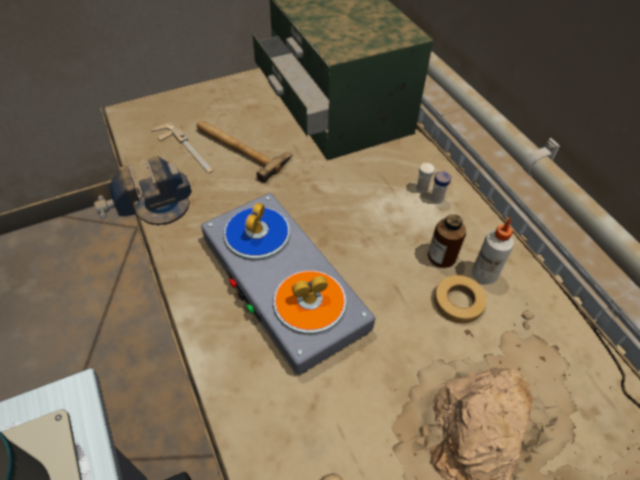

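Top view: orange disc at about (361,256), with its wings from about (363,240) to (361,266). In the scene view the orange disc is at (310,300) and the wings at (310,287). I'll triangulate next.

```bash
cat > h.py <<'E'
import numpy as np, cv2
from station import robot, jaws, readout, eyes
def rays(c,px):
    p=cv2.undistortPoints(np.array(px,float).reshape(-1,1,2),c["K"],np.array([c["k1"],0,0,0.]))[:,0]
    return np.c_[p[:,0],-p[:,1],-np.ones(len(p))]@np.array(c["attitude"]).T
def plane(c,px,z):
    d=rays(c,px); o=np.array(c["position"]); return o+d*((z-o[2])/d[:,2])[:,None]
def hull(c,lo,hi,box=None):
    h=cv2.cvtColor(c["image"],cv2.COLOR_RGB2HSV); m=cv2.inRange(h,lo,hi)
    if box: k=np.zeros_like(m); x0,y0,x1,y1=box; k[y0:y1,x0:x1]=255; m&=k
    n,l,st,_=cv2.connectedComponentsWithStats(m)
    i=1+np.argmax(st[1:,4]); m=(l==i).astype(np.uint8)
    cs,_=cv2.findContours(m,cv2.RETR_EXTERNAL,cv2.CHAIN_APPROX_NONE)
    return cv2.convexHull(max(cs,key=cv2.contourArea))[:,0].astype(float)
ORANGE=((5,220,150),(16,255,255)); BLUE=((105,150,80),(125,255,255))
def disc(c,col,z=.062,box=None):
    p=plane(c,hull(c,*col,box),z)
    (x,y),r=cv2.minEnclosingCircle(p[:,:2].astype(np.float32)); 
    e=cv2.fitEllipse(p[:,:2].astype(np.float32)*1000)
    return np.array(e[0])/1000,e[1]
def tri(cs,pxs):
    A=np.zeros((3,3));b=np.zeros(3)
    for c,p in zip(cs,pxs):
        d=rays(c,[p])[0]; d/=np.linalg.norm(d); P=np.eye(3)-np.outer(d,d); A+=P;b+=P@np.array(c["position"])
    return np.linalg.solve(A,b)
E
python3 - <<'E'
from h import *
C={n:eyes.camera(n) for n in("top","scene")}
B={"top":(200,200,420,330),"scene":(190,180,390,380)}
for n,c in C.items():
    for k in (ORANGE,BLUE): print(n,disc(c,k,box=B[n]))
print(tri([C["top"],C["scene"]],[(362.5,253),(310,287)]))
print("wing dir",plane(C["top"],[(363,238),(361,267)],.099))
for a in range(0,1): pass
t=cv2.resize(C["top"]["image"][210:310,300:420],None,fx=5,fy=5,interpolation=cv2.INTER_CUBIC)
s=cv2.resize(C["scene"]["image"][250:350,260:360],None,fx=5,fy=5,interpolation=cv2.INTER_CUBIC)
im=np.hstack([t[:500,:],s])[:, :]; im=cv2.resize(im,(792,360))
cv2.imwrite("pics/crop1.png",im[...,::-1])
E
```

```text
Traceback (most recent call last):
  File "h.py", line 17, in disc
    p=plane(c,hull(c,*col,box),z)
              ~~~~^^^^^^^^^^^^
  File "h.py", line 12, in hull
    i=1+np.argmax(st[1:,4]); m=(l==i).astype(np.uint8)
        ~~~~~~~~~^^^^^^^^^^
ValueError: attempt to get argmax of an empty sequence
```

```bash
sed -i 's/^ORANGE=.*/ORANGE=((3,190,120),(18,255,255)); BLUE=((100,150,60),(130,255,255))/' h.py
python3 - <<'E'
from h import *
C={n:eyes.camera(n) for n in("top","scene")}
B={"top":(200,200,420,330),"scene":(190,180,390,380)}
for n,p in (("top",[(340,262),(380,245),(363,250),(255,280)]),("scene",[(290,310),(325,310),(270,245),(310,288)])):
    h=cv2.cvtColor(C[n]["image"],cv2.COLOR_RGB2HSV); print([h[y,x].tolist() for x,y in p])
t=cv2.resize(C["top"]["image"][210:310,300:420],None,fx=5,fy=5,interpolation=cv2.INTER_CUBIC)
s=cv2.resize(C["scene"]["image"][250:350,260:360],None,fx=5,fy=5,interpolation=cv2.INTER_CUBIC)
im=cv2.resize(np.hstack([t,s]),(792,360))
cv2.imwrite("pics/crop1.png",im[...,::-1])
print(tri([C["top"],C["scene"]],[(362.5,253),(310,287)]))
print("wing dir",plane(C["top"],[(363,238),(361,267)],.099))
for n,c in C.items():
    for k in (ORANGE,BLUE): print(n,disc(c,k,box=B[n]))
E
```

```text
[[16, 198, 209], [16, 202, 210], [14, 54, 114], [111, 176, 193]]
[[15, 255, 234], [15, 255, 234], [109, 232, 187], [20, 185, 87]]
[0.49987191 0.09663077 0.09806485]
wing dir [[0.52664767 0.09609753 0.099     ]
 [0.47395902 0.09927753 0.099     ]]
top (array([0.50160791, 0.09745599]), (101.47383880615234, 101.67495727539062))
top (array([0.47563254, 0.26552664]), (103.73371887207031, 104.1638412475586))
scene (array([0.50010278, 0.09812862]), (105.56922912597656, 105.80257415771484))
scene (array([0.47396246, 0.26615665]), (106.267578125, 107.21430969238281))
```

View pics/crop1.png

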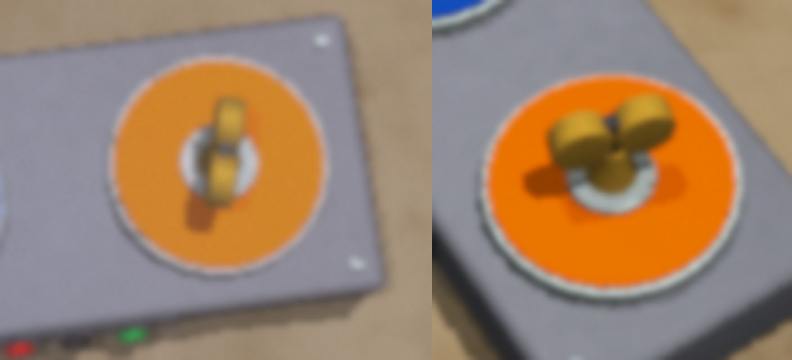

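The nut axis is at about (0.501, 0.098). The triangulated wing height of 0.098 agrees with the text, and the wings lie nearly along world x. Next I'll go above the nut and look from close by.

```bash
cat >> h.py <<'E'
def down(a):  # tool x axis at yaw a (deg) about world z, pointing down
    a=np.radians(a); c,s=np.cos(a),np.sin(a)
    return np.array([[c,s,0],[s,-c,0],[0,0,-1.]])
E
python3 - <<'E'
from h import *
robot.movep([.50,.098,.22],down(0))
c=eyes.camera("wrist"); cv2.imwrite("pics/w1.png",c["image"][...,::-1]); np.save("w1.npy",c,allow_pickle=True)
s=readout.sense(); print(s["clock"],np.round(s["joint_pos"],1),s["tcp_pos"],np.array(c["position"]),np.round(c["attitude"],3).tolist())
for a in(-100,-50,0,50,100): print(a,(lambda q:None if q is None else np.round(q,0))(robot.ik([.501,.098,.083],down(a))))
E
```

```text
3.0667 [  -9.8   25.5   -6.1  109.7    3.7   45.  -108.1] [0.50027188 0.09710964 0.21997304] [0.56894609 0.0975098  0.36250558] [[-0.001, 0.963, 0.27], [-1.0, -0.001, 0.0], [0.0, -0.27, 0.963]]
-100 [ -36.   43.   34.  117.  -43.   33. -161.]
-50 [ -17.   38.    4.  116.   -5.   26. -149.]
0 [ -11.   38.   -4.  116.    6.   26. -110.]
50 [ -5.  38. -13. 116.  18.  27. -72.]
100 [  3.  40. -26. 116.  33.  31. -36.]
```

View pics/w1.png

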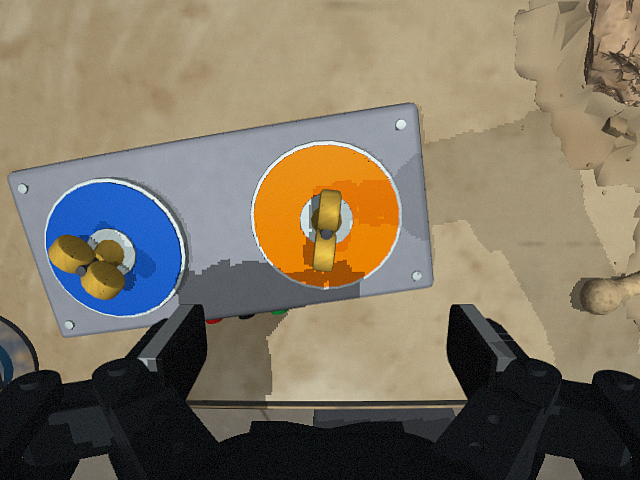

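Wrist view: the wings of the orange nut run from (330,190) to (325,270), almost along world x. The gripper straddles them sideways.

```bash
python3 - <<'E'
from h import *
c=np.load("w1.npy",allow_pickle=True).item()
p=plane(c,[(330.5,193),(325,268),(327.5,231)],.106); print(p, np.degrees(np.arctan2(*(p[0]-p[1])[1::-1])), np.linalg.norm(p[0]-p[1]))
print(disc(c,ORANGE,box=(230,130,420,300)),disc(c,BLUE,box=(30,160,200,330)))
t=eyes.camera("top"); print(tri([t,c],[(362.5,252.5),(327.5,231)]))
q0=np.array(readout.sense()["joint_pos"])
for a in(80,130,180,230,265,275): print(a,(lambda q:None if q is None else np.round(q,0))(robot.ik([.501,.098,.083],down(a))))
E
```

```text
[[0.52806207 0.09480479 0.106     ]
 [0.47800621 0.09834551 0.106     ]
 [0.50332737 0.09669257 0.106     ]] -4.04609688307312 0.05018092790076332
(array([0.50170392, 0.09780708]), (108.4713363647461, 108.56568145751953)) (array([0.47564621, 0.26508026]), (108.78153991699219, 109.42107391357422))
[0.50071014 0.09658457 0.09583675]
80 [ -0.  39. -21. 116.  27.  29. -51.]
130 [  8.  42. -33. 116.  40.  34. -13.]
180 [ 20.  49. -54. 115.  57.  47.  21.]
230 [ 23.  52. -61. 115.  61.  52.  67.]
265 [ -36.   43.   34.  117.  -43.   33. -156.]
275 [ -36.   43.   34.  117.  -43.   33. -146.]
```

```bash
python3 - <<'E'
from h import *
P=[.5015,.0975,.080]
robot.movep([P[0],P[1],.15],down(-4)); robot.line_to(P,vel=.1,threshold=15)
s=readout.sense(); print(s["clock"],s["tcp_pos"],s["ft_force"])
jaws.grip(.0)
def show(t):
    s=readout.sense(); R=s["tool_rot"]; print(t,round(s["clock"],2),"w",round(s["gripper_width"],4),round(s["grip_force"],1),"F",np.round(s["ft_force"],1),"M",np.round(s["wrist_torque"],2),"yaw",round(np.degrees(np.arctan2(R[1][0],R[0][0])),2),np.round(s["tcp_pos"],4))
show("gripped")
for a in (-2,0,2):
    robot.movep(P,down(a)); show(a)
c=eyes.camera("wrist"); cv2.imwrite("pics/w2.png",c["image"][...,::-1])
E
```

```text
4.35 [0.50210535 0.09765125 0.08067537] [-0.32870107 -0.24538112 -0.23695413]
gripped 5.0 w 0.0132 58.2 F [-0.7 -1.2  3.9] M [-0.12  0.1  -0.09] yaw -4.03 [0.5015 0.0973 0.0802]
-2 5.25 w 0.013 58.2 F [-0.6 -2.1  5.3] M [-0.2   0.18 -0.07] yaw -2.03 [0.5017 0.0973 0.0802]
0 5.5 w 0.0132 58.0 F [-0.9 -1.5  4.8] M [-0.25  0.14  0.05] yaw -0.0 [0.5017 0.0973 0.0802]
2 5.75 w 0.0132 58.0 F [-1.2 -1.3  5.2] M [-0.2   0.1   0.05] yaw 2.0 [0.5017 0.0974 0.0802]
```

```bash
cat >> h.py <<'E'
P=[.5015,.0975,.080]
def show(t):
    s=readout.sense(); R=s["tool_rot"]; print(t,round(s["clock"],2),"w",round(s["gripper_width"],4),round(s["grip_force"],1),"F",np.round(s["ft_force"],1),"M",np.round(s["wrist_torque"],2),"yaw",round(np.degrees(np.arctan2(R[1][0],R[0][0])),2),np.round(s["tcp_pos"],4))
E
python3 - <<'E'
from h import *
for a in (5,8,12): robot.movep(P,down(a)); show(a)
c=eyes.camera("wrist"); cv2.imwrite("pics/w2.png",c["image"][...,::-1])
E
```

```text
5 6.05 w 0.0132 58.2 F [-0.4 -1.   4.9] M [-0.16  0.08 -0.06] yaw 4.98 [0.5018 0.0974 0.0802]
8 6.3 w 0.0131 58.2 F [-0.9 -0.5  5.3] M [-0.26  0.1   0.07] yaw 8.02 [0.5018 0.0974 0.0802]
12 6.55 w 0.0127 58.2 F [-0.4 -1.6  4.6] M [-0.21  0.08  0.08] yaw 12.02 [0.5017 0.0975 0.0802]
```

View pics/w2.png

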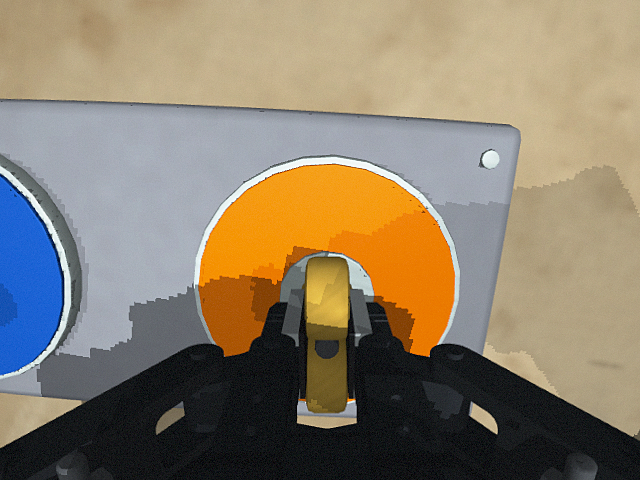

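The wings stay in line with the gripper, from (327,258) to (327,410), while the machine now looks tilted. The nut turned 16° with the tool, so it loosens counter-clockwise. I'll carry on to a full quarter turn.

```bash
python3 - <<'E'
from h import *
for a in (20,28,36,44,52,60,68,76,81,86.5):
    robot.movep(P,down(a))
    if a in(36,60,86.5): show(a)
c=eyes.camera("wrist"); cv2.imwrite("pics/w3.png",c["image"][...,::-1])
jaws.grip(.085); show("open")
robot.line_to([P[0],P[1],.2],vel=.15); show("up")
c=eyes.camera("wrist"); cv2.imwrite("pics/w4.png",c["image"][...,::-1]); np.save("w4.npy",c,allow_pickle=True)
E
```

```text
36 7.35 w 0.0131 58.3 F [-0.7 -1.1  5.2] M [-0.12  0.15  0.18] yaw 36.05 [0.5016 0.0977 0.0802]
60 8.1 w 0.0133 58.4 F [-0.7  0.   5.7] M [0.02 0.23 0.14] yaw 60.06 [0.5014 0.0979 0.0802]
86.5 9.1 w 0.0131 58.5 F [-1.4  0.4  6.9] M [-0.01  0.42  0.18] yaw 86.55 [0.5012 0.0979 0.0802]
open 9.84 w 0.0849 0.0 F [ 0.  -0.7  0.2] M [-0.    0.    0.01] yaw 86.5 [0.5015 0.0975 0.08  ]
up 10.79 w 0.0851 0.0 F [-0.   0.   0.5] M [0.03 0.07 0.01] yaw 86.49 [0.5009 0.0971 0.1993]
```

View pics/w4.png

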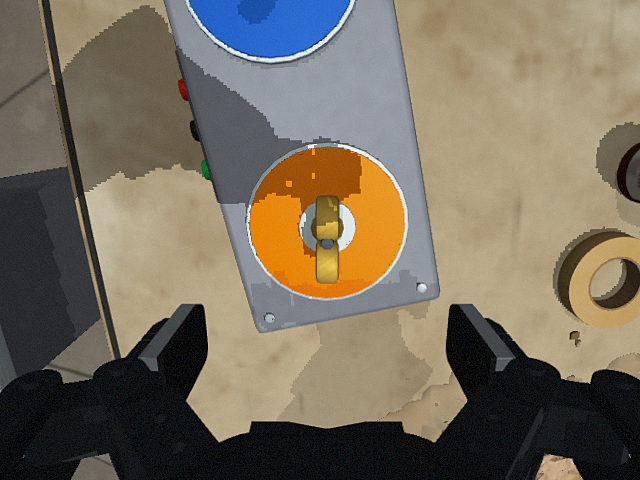

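The wings, from (328,197) to (327,283), are now along the gripper at yaw 86.5°. The nut has turned about 90° from its start at -4°, and the gripper is clear of it.

```bash
python3 -c "
from station import robot
print(robot.finish_job())"
```

```text
the job is handed in; nothing more can be done
None
```

The wing nut on the orange disc loosened counter-clockwise; I turned it about 90°, let go with the gripper clear, left the blue disc's nut untouched, and handed the job in at about 11 s.

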